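# Take a bore depth on the bench gauge and lock it

## Task

Measure the bore on the bench depth gauge: slide the carriage along its rods until it stands fully against the stop over the bore, gently lower the depth probe by its round head until the tip rests on the floor of the bore, and then turn the lock lever fully round so the reading is held. The tip is fine, so feel for the floor with light pressure and leave the probe touching it, with the carriage still against its stop.

Things in the scene. Friction and masses are not known exactly. Their poses are not given: they have to be found in the camera images.
- fixture: bench depth gauge, bolted down: steel base plate 120 (x) x 200 (y) x 12 mm, an upright plate at each end (tops 92 mm above the bench), two guide rods along y. Origin: centre of the underside, on the bench. +y runs along the rods from the parked end to the stop end, -x is the lever's side, z up. A spare ring lies loose on the base; it does not matter
- workpiece: ground steel die insert, 64 (x) x 56 (y) x 44 mm high, fixed on the base plate near the stop end. Origin: centre of its underside, axes as the fixture's. In its top face is one blind bore, 12 mm in diameter; its depth is NOT known beforehand, it lies between 8 and 28 mm and differs each time
- bore_mouth (a point): centre of the bore's mouth, in the workpiece's top face, 56 mm above the bench
- carriage (a joint): place of the carriage (aluminium block 124 (x) x 44 (y) x 22 mm, top 96 mm above the bench) along the rods, m: 0 parked, 0.090 against the two stop collars, where the probe stands right over the bore; starts between 0 and 0.03. It moves along the fixture's +y against about 8 N of friction and can be dragged by the probe's head
- probe: upright steel probe rod, 8 mm diameter, 82 mm long, round tip, through the middle of the carriage. Origin: end of the tip. It slides straight down in the carriage, 42 mm at most, and stays where it is left; about 2 N of push moves it. It starts with the tip 4 to 8 mm above the workpiece's top face. The tip must not bear with more than 12 N
- probe_head (a point): centre of the probe's round grip: knurled disc 28 mm in diameter, 16 mm high, 99 mm above the tip, axis vertical, with a flange 44 mm in diameter and 4 mm thick right under it (flange top 8 mm below this point). The head sits on a spring on the rod: it gives 5 mm downwards at 1.2 N per mm, is solid beyond, and springs back when let go. It cannot come off: lifting it lifts the probe
- lock_lever (a joint): angle of the lock lever, rad: 0 open (lever points to the fixture's -x, away from the probe), 1.57 locked (lever points to the fixture's +y, towards the stop end) at its end stop. It turns clockwise seen from above, against about 0.05 N m, stays where it is left, and starts between 0 and 0.3. Turned home it clamps the probe rod
- lever_peg (a point): middle of the free part of the lever's upright round peg: 10 mm diameter, running from 13 mm below this point (the lever arm's top) to 13 mm above it; 34 mm from the lever's pivot; 118 mm above the bench
- lever_hinge (a point): point on the lever's vertical pivot axis at the height of the peg's middle; it is fixed to the carriage, 42 mm from the probe's axis towards the fixture's -x
- probe_tip (a point): the end of the probe's tip (same point as the probe's origin)

How it is judged:
By the outcome, as a careful person would: the job done as asked, in the order asked, and still so for the second after the job is handed in, with the robot touching nothing.
It also fails if it takes over 58 s, if anything falls off the work surface, if the arm or the gripper's body presses on something with over 40 N, if the wrist force passes 120 N, or if a joint passes its speed limit or range.

## Robot

A 6-joint arm with a two-finger parallel gripper is mounted at the origin on the work surface; the furniture and walls round the work are solid. World frame = base frame: x ahead of the robot, y to its left, z up, the work surface at z = 0. Lengths are in m, angles in degrees, forces in N, time in s.
With the tool pointing down it reaches from about 0.4 to 0.825 m from the base axis. Payload 7 kg.
Tool frame: the origin (TCP) lies on the front face of the gripper's body, between the roots of the fingers; the fingertips stand 66 mm ahead of it and the grasp point (between the pads) lies 47 mm ahead of it (nose_length is the distance from the TCP to the fingertips, in m); y points along the fingers, z is the direction in which the jaws open and shut, and the axes are right-handed (so a half turn about y gives the same grasp; the last joint's range is limited). The gripper opens to 88 mm and grips with 3 to 60 N. Pads are 19 mm wide; open, the fingers measure 130 mm over their backs; the gripper's body (78 mm by 193 mm) begins 47 mm behind the grasp point.
Start: joints at [92.653, 20.546, 0.682, 0, -70.136, -16.507], TCP at [0.162, 0.655, 0.292] pointing down, gripper open.
Joint ranges: [-176.03, 176.03], [-82.01, 121.73], [-58.28, 71.71], [-173.87, 95.51], [-174.79, -0.11], [-173.66, 173.66]. Speed limits (degrees/s): [136.94, 136.94, 172.46, 180, 180, 180].

## Interface

Orientations are given as [roll, pitch, yaw] about the fixed x, y, z axes, in that order (R = Rz(yaw) Ry(pitch) Rx(roll)).
In Python, from plant import get_state, capture, close_job, nose_length gives the robot as it stands.
- The arm moves only by the tool apply_moves, never from a script. Its argument "rows" is a list of rows, each a list of 2 entries, a list of its own where there are three numbers: the shift along the tool's x, y, z in m, then the turn about the tool's y in degrees. In form: [[[tx, ty, tz], yaw], ...]. A call has 1 to 20 rows; each row is the pose to reach, as a shift and turn from the pose commanded when the call began, along the tool's axes at that moment; what a row does not reach only later rows make up. A row lasts 1/8 s, in which the tool goes at most 62.5 mm and 10.7 degrees, less where a joint would pass 70% of its speed; a pose out of reach is approached as far as the arm can. A call with a gripper value outside its range is refused whole. "gripper" is the opening, from 0 (shut) to 1 (fully open), set as the call begins (left out, the last holds). The fingers move at their own pace and stop on an object; "grip_force" is the grip in N (left out, the last holds). Time passes only in rows, so rows that repeat a pose let the fingers close. It gives the time, the measured TCP pose, the force and the opening at its end, in the units of the state.
- get_state(): the state, without advancing time (a new reading comes with each control period).
- capture(name): name is "scene" or "top" or "wrist"; returns a dict with "pixels" (480x640x3 uint8, blue, green, red), "z_map" (480x640 float32, m along the optical axis (not along the pixel's ray), 0 where there is no reading), "intrinsics" (3x3 intrinsics, pixels), "rvec" (rotation vector, rad) and "tvec" (3), from world to camera coordinates, as OpenCV has them; the wrist camera has in their place "mount" (4x4, takes a point from camera to tool coordinates, whose origin is the TCP and whose axes are the tool frame's). Camera axes: x right, y down, z forward; pixel columns grow to the right and rows downward; lengths in m; the calibration is good to about 2 mm. The wrist camera is an equidistant fisheye: a pixel r from the principal point sees the ray r / f radians off the axis. A picture is of the moment at which its call begins: read the wrist's pose just before it.
- close_job(): hands the job in, once; it reports no verdict.
The state is a dict: "time_s": time; "joints": joint angles; "qd": joint speeds; "joint_torque": joint torques, N m; "tcp_pos": TCP position; "eef_rot": TCP orientation; "contact_force": force on the tool from outside, world axes, zero at the start; "moment": the same for the moment, N m; "gripper_width": finger opening in m.
Only numpy, scipy, OpenCV 4.12 (cv2) and the standard library are available. Lean on these libraries where they do the work, as an engineer would, in place of code of your own. Each camera call takes 0.05 s, during which the arm holds its last target.

## Working session

There is one attempt and no reset: what is moved stays moved. The work goes in short steps, Python scripts to look and compute and a tool call to move; the robot and the scene stay as the last step left them, time stands still between calls to the robot, and variables do not carry over. Pictures are saved under pics/ and viewed, and the job is handed in when it is done.

Besides the shell and the picture viewer there is one more tool, called after "Call:" by a JSON object that holds its "name" and its "arguments", one argument or row to a line. apply_moves: Moves the arm, as the interface text tells. Its arguments: {"type":"object","properties":{"rows":{"type":"array"},"gripper":{"type":"number"},"grip_force":{"type":"number"}},"required":["rows"]}

```bash
ls; mkdir -p pics; python3 - <<'E'
from plant import get_state,capture,nose_length
import cv2,numpy as np
s=get_state();print(s,nose_length)
for n in("scene","top","wrist"):
    c=capture(n);cv2.imwrite(f"pics/{n}0.png",c["pixels"]);np.savez(f"{n}0.npz",**c)
    print(n,c["intrinsics"].tolist(),c.get("rvec"),c.get("tvec"),c.get("mount"))
E
```

```text
pics
{'time_s': 0.0, 'joints': array([ 9.26529716e+01,  2.05912642e+01,  6.34838032e-01, -2.17905356e-02,
       -7.01380433e+01, -1.65058500e+01]), 'qd': array([-0.09342825,  0.0328726 , -0.05471701, -0.03442516, -0.04357331,
       -0.08341379]), 'joint_torque': array([ 8.90422180e-04, -5.82717454e+01,  2.93053311e+01,  6.99704066e+00,
        7.08638050e-03, -1.61672356e-04]), 'tcp_pos': array([0.16154446, 0.65498333, 0.29122738]), 'eef_rot': array([-8.99036031e+01,  7.20236983e-03,  1.66139707e+02]), 'contact_force': array([ 0.91424414,  0.09850714, -0.44584333]), 'moment': array([-0.00988196,  0.00175037, -0.0420489 ]), 'gripper_width': 0.08759192285899842} 0.0656
scene [[540.2783593315805, 0.0, 316.0736469914851], [0.0, 540.2783593315805, 243.16495243065103], [0.0, 0.0, 1.0]] [ 2.3082817  -0.89564649  0.31734655] [-0.30717795  0.42332634  0.6532277 ] None
top [[440.51420169749787, 0.0, 323.41816250067797], [0.0, 440.51420169749787, 243.31136127297322], [0.0, 0.0, 1.0]] [ 2.1944906  -2.1672466   0.08314408] [0.1409778  0.53604142 0.91839615] None
wrist [[371.64829954431775, 0.0, 318.28448763708826], [0.0, 371.64829954431775, 243.6380302281571], [0.0, 0.0, 1.0]] None None [[ 7.05587366e-05  9.57571781e-01  2.88194864e-01 -7.78367626e-02]
 [-2.92996322e-04 -2.88194832e-01  9.57571748e-01 -9.30206797e-02]
 [ 9.99999955e-01 -1.52005088e-04  2.60230346e-04 -9.59989047e-04]
 [ 0.00000000e+00  0.00000000e+00  0.00000000e+00  1.00000000e+00]]
```

View pics/scene0.png

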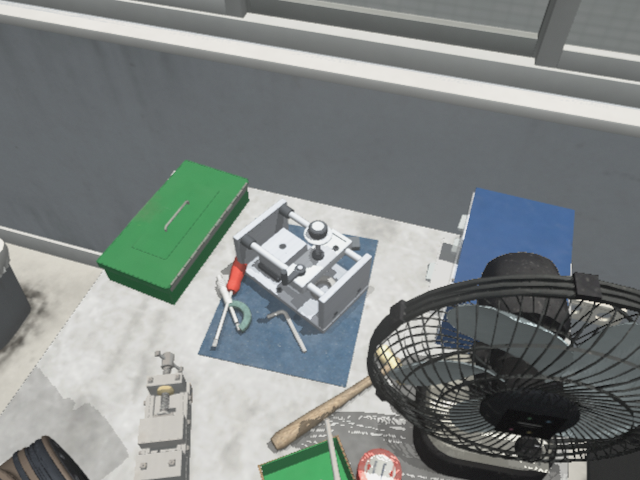

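View pics/top0.png

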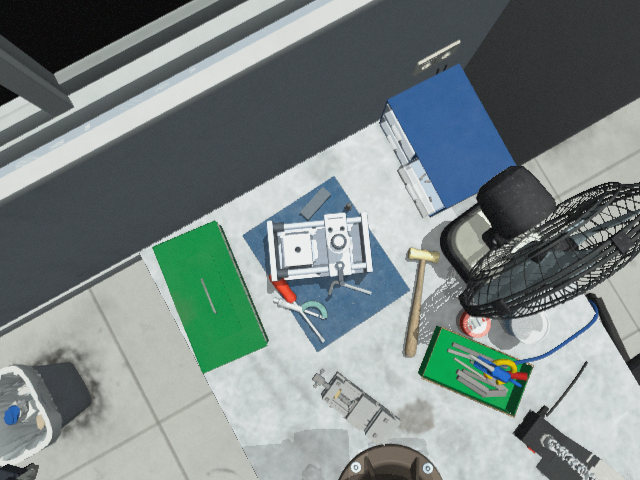

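View pics/wrist0.png

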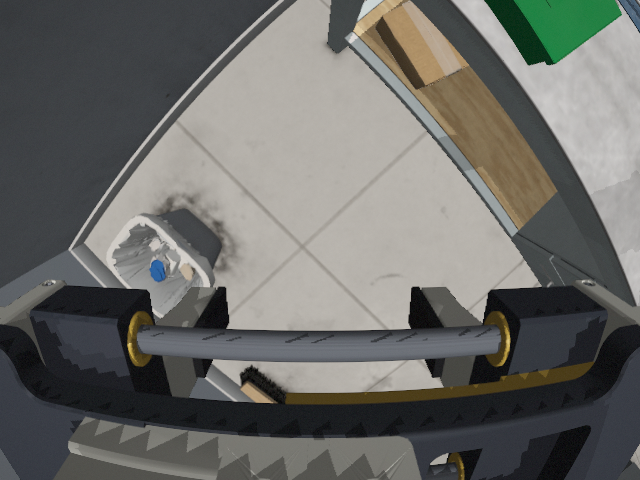

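The scene and top views both show the fixture: probe head near (338,242) in top and (318,230) in scene. The wrist view shows only floor and the workbench edge. I'll zoom in and locate things.

```bash
cat > h.py <<'E'
import numpy as np,cv2
def load(f): return dict(np.load(f))
def ray(c,u,v):
    R=cv2.Rodrigues(c["rvec"])[0];t=c["tvec"].ravel()
    d=R.T@(np.linalg.inv(c["intrinsics"])@np.array([u,v,1.]));o=-R.T@t
    return o,d
def onz(c,u,v,z):
    o,d=ray(c,u,v);return o+d*(z-o[2])/d[2]
def proj(c,P):
    R=cv2.Rodrigues(c["rvec"])[0];p=R@np.array(P)+c["tvec"].ravel();q=c["intrinsics"]@p;return q[:2]/q[2]
def cloud(c):
    K=c["intrinsics"];z=c["z_map"];v,u=np.mgrid[:480,:640]
    P=np.stack([(u-K[0,2])/K[0,0]*z,(v-K[1,2])/K[1,1]*z,z],-1)
    R=cv2.Rodrigues(c["rvec"])[0];W=(P-c["tvec"].ravel())@R; W[z==0]=np.nan;return W
E
python3 - <<'E'
from h import *
t=load("top0.npz");s=load("scene0.npz")
a=t["pixels"][195:300,255:385];cv2.imwrite("pics/topz.png",cv2.resize(a,None,fx=6,fy=5.7*6/5.7,interpolation=cv2.INTER_CUBIC)[:600])
a=s["pixels"][190:340,220:390];cv2.imwrite("pics/scz.png",cv2.resize(a,None,fx=4,fy=4,interpolation=cv2.INTER_CUBIC))
print(ray(t,0,0)[0],ray(s,0,0)[0])
for u,v in[(338,242),(297,250),(390,470)]:print(onz(t,u,v,0.05))
E
```

```text
[0.46119735 0.14566904 0.95746758] [ 0.16827586 -0.27642052  0.77171552]
[0.53506681 0.11750148 0.05      ]
[0.51744878 0.2019498  0.05      ]
[0.08203903 0.00970496 0.05      ]
```

View pics/topz.png

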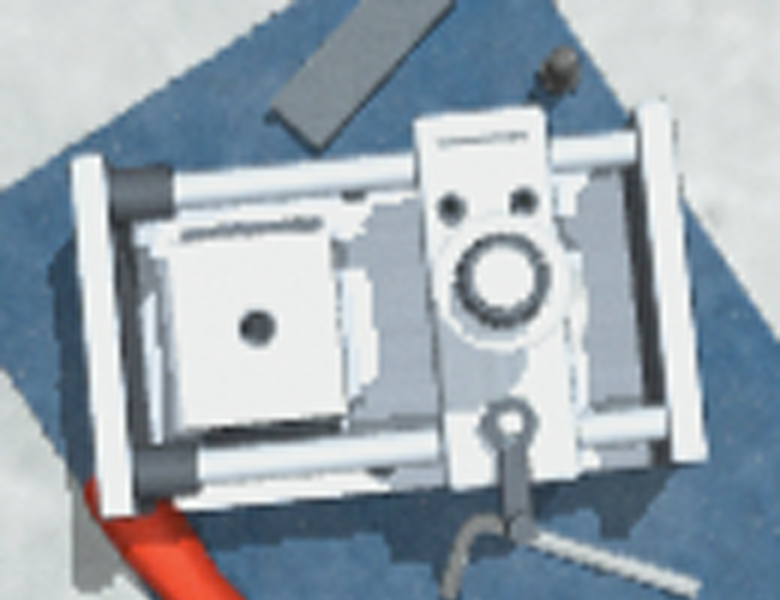

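View pics/scz.png

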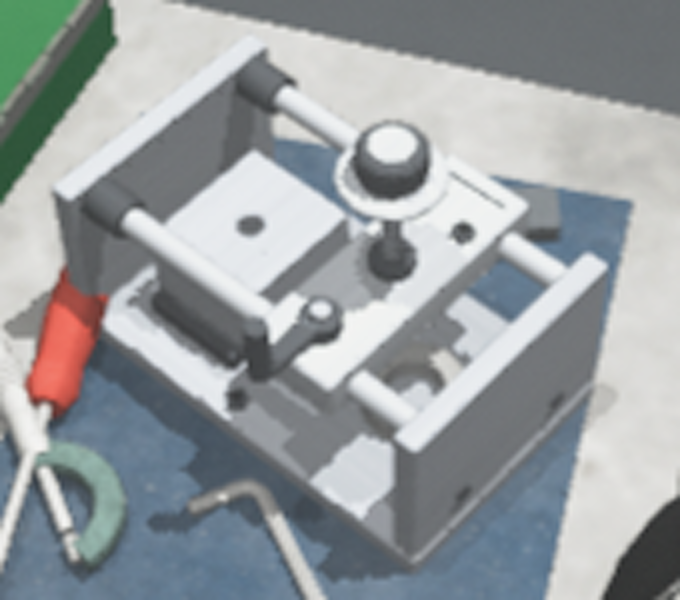

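```bash
python3 - <<'E'
from h import *
t=load("top0.npz");s=load("scene0.npz")
for n,c in(("top",t),("scene",s)):
    W=cloud(c)
    for name,z0,tol in(("wp",.056,.004),("carr/upr",.094,.007),("headtop",.169,.006),("base",.012,.003),("flange",.153,.004)):
        m=(abs(W[...,2]-z0)<tol)&(abs(W[...,0]-.52)<.14)&(abs(W[...,1]-.15)<.16)
        k,l,st,ce=cv2.connectedComponentsWithStats(m.astype(np.uint8),connectivity=4)
        for i in range(1,k):
            if st[i,4]<40: continue
            P=W[l==i]
            r=cv2.minAreaRect(P[:,:2].astype(np.float32)*1000)
            print(n,name,st[i,4],P.mean(0).round(4),np.median(P[:,2]).round(4),"rect",np.round(r[0],1),np.round(r[1],1),round(r[2],2))
def z(u,v): return (u+.5)/6-.5+255,(v+.5)/6-.5+195
for nm,u,v,h in(("bore",257,327,.056),("head",503,280,.169),("hinge",511,422,.118),("peg",517,527,.131)):
    print(nm,z(u,v),onz(t,*z(u,v),h))
def z2(u,v): return (u+.5)/4-.5+220,(v+.5)/4-.5+190
for nm,u,v,h in(("bore",251,225,.056),("head",395,148,.169),("hinge",321,312,.118),("peg",258,325,.131)):
    print("sc",nm,onz(s,*z2(u,v),h))
E
```

```text
top wp 818 [0.5182 0.2009 0.0562] 0.0563 rect [518.4 200.9] [64.1 55.9] 6.51
top wp 246 [0.4027 0.2999 0.0565] 0.0565 rect [405.3 305.1] [66.2 25.7] 23.96
top carr/upr 2257 [0.5245 0.1491 0.0929] 0.0929 rect [523.4 156.1] [124.  200.3] 6.19
top headtop 190 [0.5271 0.1205 0.1677] 0.1677 rect [527.1 120.4] [25.8 27.5] 64.15
top base 361 [0.6229 0.1666 0.0122] 0.0122 rect [622.6 166.9] [25.  75.4] 48.78
top base 387 [0.5366 0.08   0.0121] 0.0122 rect [536.7  81.3] [86.4 25. ] 6.37
top base 816 [0.5292 0.1821 0.0122] 0.0123 rect [524.6 193.2] [ 86.3 103.2] 5.88
top base 44 [0.4764 0.074  0.0121] 0.0121 rect [476.3  74. ] [ 8.5 23.7] 1.47
top base 152 [0.4646 0.1799 0.0122] 0.0122 rect [464.9 179.8] [ 8.9 86.7] 6.14
top flange 234 [0.5263 0.121  0.152 ] 0.1519 rect [527.4 120.2] [41.6 43.1] 45.72
scene wp 93 [0.5289 0.2437 0.056 ] 0.0562 rect [529.6 243.8] [72.   3.3] 5.65
scene wp 830 [0.5225 0.1987 0.0551] 0.0551 rect [522.8 199.5] [57.9 57.4] 5.86
scene wp 325 [0.4045 0.2984 0.0554] 0.0554 rect [413.4 298.9] [71.9 29.3] 9.28
scene wp 50 [0.5694 0.059  0.0563] 0.056 rect [569.   58.9] [
[... 687 characters left out ...]
cene base 82 [0.5345 0.1115 0.0117] 0.0117 rect [535.  112.2] [15.6 19.2] 7.78
scene base 122 [0.3923 0.1718 0.0128] 0.0131 rect [394.3 167.4] [38.6 24.5] 78.23
scene flange 257 [0.5225 0.1122 0.1513] 0.1508 rect [524.9 115.3] [34.9 42.7] 44.69
bore (297.4166666666667, 249.08333333333334) [0.51897051 0.20075564 0.056     ]
head (338.4166666666667, 241.25) [0.52674058 0.12046046 0.169     ]
hinge (339.75, 264.9166666666667) [0.48579711 0.1158443  0.118     ]
peg (340.75, 282.4166666666667) [0.45276227 0.11412211 0.131     ]
sc bore [0.51891838 0.19902519 0.056     ]
sc head [0.5268635  0.11613733 0.169     ]
sc hinge [0.48063675 0.10724104 0.118     ]
sc peg [0.45329556 0.11082159 0.131     ]
```

```bash
cat >> h.py <<'E'
from scipy.spatial.transform import Rotation as Ro
def st():
    from plant import get_state
    s=get_state();R=Ro.from_euler("xyz",s["eef_rot"],degrees=True).as_matrix()
    return s,R
YAW=np.radians(6.2);EX=np.array([np.cos(YAW),np.sin(YAW),0]);EY=np.array([-np.sin(YAW),np.cos(YAW),0])
def go(target,tipz=None):
    "tool shift to put TCP at world target"
    s,R=st();p=s["tcp_pos"];print("t",s["time_s"],"tcp",p.round(4),"rot",s["eef_rot"].round(2),"F",s["contact_force"].round(2),"w",round(s["gripper_width"],4))
    print("shift",(R.T@(np.array(target)-p)).round(4))
E
python3 - <<'E'
from h import *
for f in("top0.npz","scene0.npz"):
    W=cloud(load(f)).reshape(-1,3);W=W[~np.isnan(W[:,0])]
    m=(W[:,2]>.18)&(W[:,0]>.1)&(W[:,0]<.85)&(W[:,1]>-.3)&(W[:,1]<.6)
    P=W[m];
    H,_,_=np.histogram2d(P[:,0],P[:,1],bins=[np.arange(.1,.9,.05),np.arange(-.3,.65,.05)])
    print(H.astype(int))
go([.527,.120,.25])
E
```

```text
[[   0    0    0    0    0    0    0    0    0    0    0    0    0    0
     0    0    0   11]
 [   0    0    0    0    0    0    0    0    0    0    0    0    0    0
     0    0    0  472]
 [   0    0    0    0    0    0    0    0    0    0    0    0    0    0
     0    0    0    0]
 [   0    0    0    0    0    0    0    0    0    0    0    0    0    0
     0    0    0    0]
 [   0    0    0   20    0    0    0    0    0    0    0    0    0    0
     0    0    0    0]
 [   0    0    1   26    0    0    0    0    0    0    0    0    0    0
     0    0    0    0]
 [   0  217  577 1287  215    0    0    0    0    0    0    0    0    0
     0    0    0    0]
 [ 307  979 1946  725    0    0    0    0    0    0    0    0    0    0
     0    0    0    0]
 [ 629 1352  817   83    0    0    0    0    0    0    0    0    0    0
     0    0    0    0]
 [ 729  500 1062  901    0    0    0    0    0    0    0    0    0    0
     0    0    0    0]
 [ 132   45  652  575    0    0    0    0    0    0    0    0    0    0
     0    0    0    0]
 [   0    0    0    0    0    0    0    0    0    0    
[... 1190 characters left out ...]
91  640  437    0    0    0    0    0    0    0    0    0    0
     0    0    0    0]
 [   0   29  556  286    0    0    0    0    0    0    0    0    0    0
     0    0    0    0]
 [   0    0    1    0    0    0    0    0    0    0    0    0    0    0
     0    0  210  457]
 [   0    0    0    0    0    0    0    0    0    0    0    0    0    0
   110  442  641 1191]
 [   0    0    0    0    0    0    0    0    0    0    0    0   35  394
   572  968 1056  277]
 [   0    0    0    0    0    0    0    0    0    0    0  316  544  930
  1270  754   47    0]]
t 0.15 tcp [0.1616 0.6551 0.2915] rot [-8.9930e+01  1.0000e-02  1.6614e+02] F [-1.35  0.4  -0.06] w 0.0876
shift [-0.4829  0.0421  0.4319]
```

Call:
{"name": "apply_moves", "arguments": {
  "rows": [
    [[-0.03,0,0.027],-2],
    [[-0.07,0,0.063],-4],
    [[-0.11,0,0.098],-6],
    [[-0.15,0,0.134],-8],
    [[-0.19,0,0.17],-10],
    [[-0.23,0,0.206],-12],
    [[-0.27,0,0.241],-14],
    [[-0.31,0.005,0.277],-16],
    [[-0.35,0.01,0.313],-18],
    [[-0.39,0.015,0.349],-20],
    [[-0.43,0.02,0.385],-20],
    [[-0.46,0.02,0.411],-20],
    [[-0.483,0.02,0.432],-20],
    [[-0.483,0.02,0.432],-20],
    [[-0.483,0.02,0.432],-20],
    [[-0.483,0.02,0.432],-20]
  ],
  "gripper": 1
}}

```text
time_s: 2.15
tcp_pos: [0.5268, 0.1209, 0.2722]
eef_rot: [-90.0, -0.0, -173.8]
contact_force: [0.4, -0.2, -0.5]
gripper_width: 0.0878
```

```bash
python3 - <<'E'
from h import *
from plant import capture
go([.527,.120,.221])
c=capture("wrist");cv2.imwrite("pics/w1.png",c["pixels"])
c=capture("scene");cv2.imwrite("pics/s1.png",c["pixels"])
E
```

```text
t 2.15 tcp [0.5268 0.1209 0.2722] rot [ -90.01   -0.   -173.8 ] F [ 0.42 -0.19 -0.54] w 0.0878
shift [-0.0001  0.0512  0.0009]
```

View pics/w1.png

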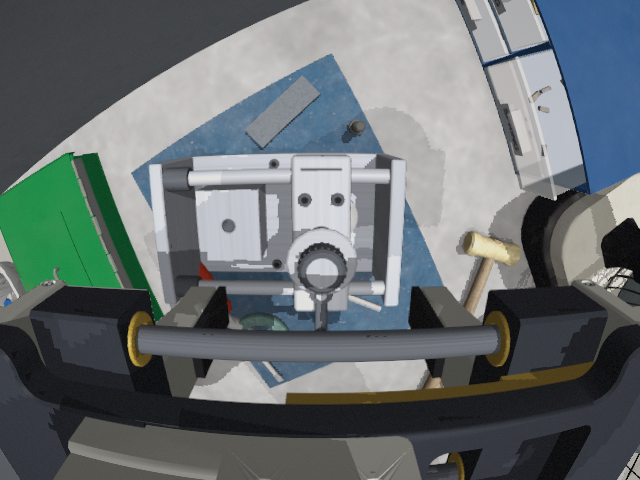

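View pics/s1.png

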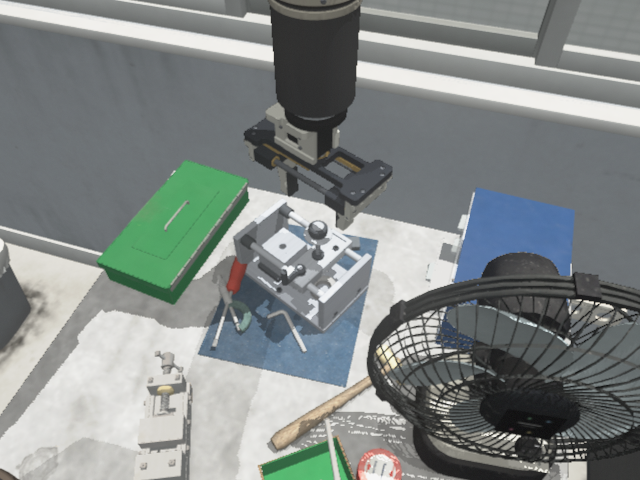

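Wrist view: head centred at about (324,262), nearly midway between the fingers; bore at (228,225). I'll cast those rays.

```bash
cat >> h.py <<'E'
def wray(c,s,u,v,z):
    K=c["intrinsics"];d=np.array([u-K[0,2],v-K[1,2]]);r=np.hypot(*d);th=r/K[0,0]
    dc=np.array([*(np.sin(th)*d/max(r,1e-9)),np.cos(th)]);M=c["mount"]
    R=Ro.from_euler("xyz",s["eef_rot"],degrees=True).as_matrix()
    o=s["tcp_pos"]+R@M[:3,3];d=R@(M[:3,:3]@dc);return o+d*(z-o[2])/d[2]
E
python3 - <<'E'
from h import *
from plant import capture
s,R=st();c=capture("wrist");im=c["pixels"][130:320,140:420]
cv2.imwrite("pics/w1z.png",cv2.resize(im,None,fx=2.8,fy=2.8,interpolation=cv2.INTER_CUBIC))
for n,u,v,z in(("bore",228,225,.056),("headtop",324,268,.169)):print(n,wray(c,s,u,v,z))
E
```

```text
bore [0.52026254 0.20052309 0.056     ]
headtop [0.53177924 0.11919652 0.169     ]
```

View pics/w1z.png

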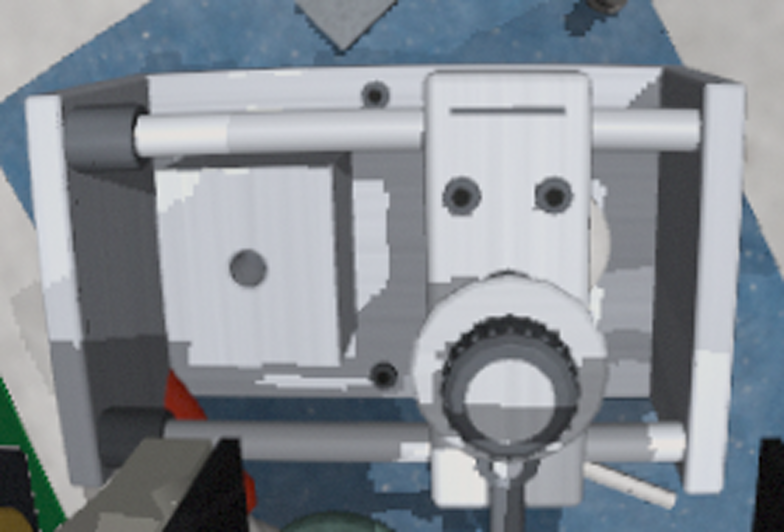

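Call:
{"name": "apply_moves", "arguments": {
  "rows": [
    [[0,0.015,0.001],0],
    [[0,0.03,0.001],0],
    [[0,0.042,0.001],0],
    [[0,0.048,0.001],0],
    [[0,0.05,0.001],0],
    [[0,0.05,0.001],0]
  ]
}}

```text
time_s: 3.05
tcp_pos: [0.5274, 0.1193, 0.2223]
eef_rot: [-90.0, 0.0, -173.9]
contact_force: [0.5, 0.2, 0.3]
gripper_width: 0.0876
```

Call:
{"name": "apply_moves", "arguments": {
  "rows": [
    [[0,0,0],0],
    [[0,0,0],0],
    [[0,0,0],0],
    [[0,0,0],0],
    [[0,0,0],0],
    [[0,0,0],0],
    [[0,0,0],0],
    [[0,0,0],0]
  ],
  "gripper": 0.25,
  "grip_force": 15
}}

```text
time_s: 4.05
tcp_pos: [0.5273, 0.1191, 0.2222]
eef_rot: [-90.0, -0.0, -173.9]
contact_force: [0.3, -1.1, -0.7]
gripper_width: 0.0271
```

Call:
{"name": "apply_moves", "arguments": {
  "rows": [
    [[0,0,-0.003],0],
    [[0,0,-0.009],0],
    [[0,0,-0.016],0],
    [[0,0,-0.024],0],
    [[0,0,-0.032],0],
    [[0,0,-0.04],0],
    [[0,0,-0.048],0],
    [[0,0,-0.056],0],
    [[0,0,-0.063],0],
    [[0,0,-0.069],0],
    [[0,0,-0.073],0],
    [[0,0,-0.075],0]
  ]
}}

```text
time_s: 5.55
tcp_pos: [0.5191, 0.1924, 0.222]
eef_rot: [-89.8, -0.1, -173.9]
contact_force: [2.2, -7.2, -0.3]
gripper_width: 0.0269
```

Call:
{"name": "apply_moves", "arguments": {
  "rows": [
    [[0,0,-0.001],0],
    [[0,0,-0.002],0]
  ]
}}

```text
time_s: 5.8
tcp_pos: [0.5189, 0.1942, 0.222]
eef_rot: [-89.8, -0.1, -173.9]
contact_force: [2.2, -6.8, 0.2]
gripper_width: 0.0271
```

Call:
{"name": "apply_moves", "arguments": {
  "rows": [
    [[0,0,-0.001],0],
    [[0,0,-0.002],0]
  ]
}}

```text
time_s: 6.05
tcp_pos: [0.5187, 0.1962, 0.222]
eef_rot: [-89.8, -0.1, -173.9]
contact_force: [2.4, -8.0, 0.7]
gripper_width: 0.0267
```

Call:
{"name": "apply_moves", "arguments": {
  "rows": [
    [[0,0,-0.0007],0],
    [[0,0,-0.0015],0]
  ]
}}

```text
time_s: 6.3
tcp_pos: [0.5185, 0.1977, 0.222]
eef_rot: [-89.8, -0.1, -173.9]
contact_force: [2.2, -8.0, 0.7]
gripper_width: 0.0271
```

Call:
{"name": "apply_moves", "arguments": {
  "rows": [
    [[0,0,-0.0007],0],
    [[0,0,-0.0015],0]
  ]
}}

```text
time_s: 6.55
tcp_pos: [0.5183, 0.1991, 0.222]
eef_rot: [-89.8, -0.1, -173.9]
contact_force: [3.1, -8.5, 0.1]
gripper_width: 0.0272
```

Call:
{"name": "apply_moves", "arguments": {
  "rows": [
    [[0,0,-0.0005],0],
    [[0,0,-0.001],0]
  ]
}}

```text
time_s: 6.8
tcp_pos: [0.5182, 0.2001, 0.222]
eef_rot: [-89.8, -0.1, -173.9]
contact_force: [2.7, -7.2, 0.1]
gripper_width: 0.0269
```

Call:
{"name": "apply_moves", "arguments": {
  "rows": [
    [[0,0,-0.0005],0],
    [[0,0,-0.001],0]
  ]
}}

```text
time_s: 7.05
tcp_pos: [0.5181, 0.2009, 0.222]
eef_rot: [-89.8, -0.1, -173.9]
contact_force: [3.5, -10.3, 0.7]
gripper_width: 0.0273
```

Call:
{"name": "apply_moves", "arguments": {
  "rows": [
    [[0,0,-0.0005],0],
    [[0,0,-0.001],0]
  ]
}}

```text
time_s: 7.3
tcp_pos: [0.518, 0.2013, 0.2219]
eef_rot: [-89.7, -0.1, -173.9]
contact_force: [3.4, -13.2, 0.9]
gripper_width: 0.0266
```

Call:
{"name": "apply_moves", "arguments": {
  "rows": [
    [[0,0,-0.0005],0],
    [[0,0,-0.001],0]
  ]
}}

```text
time_s: 7.55
tcp_pos: [0.5179, 0.2016, 0.2219]
eef_rot: [-89.7, -0.1, -173.9]
contact_force: [5.1, -15.6, -0.3]
gripper_width: 0.0268
```

Call:
{"name": "apply_moves", "arguments": {
  "rows": [
    [[0,0,-0.001],0],
    [[0,0,-0.001],0]
  ]
}}

```text
time_s: 7.8
tcp_pos: [0.5178, 0.2019, 0.2218]
eef_rot: [-89.6, -0.2, -173.9]
contact_force: [5.5, -17.3, 0.1]
gripper_width: 0.0268
```

Call:
{"name": "apply_moves", "arguments": {
  "rows": [
    [[0,0,0.002],0],
    [[0,0,0.004],0],
    [[0,0,0.004],0]
  ]
}}

```text
time_s: 8.18
tcp_pos: [0.5182, 0.2004, 0.222]
eef_rot: [-89.9, -0.1, -173.9]
contact_force: [1.3, -5.9, -0.1]
gripper_width: 0.0265
```

```bash
python3 - <<'E'
from h import *
from plant import capture
s,R=st();c=capture("wrist");im=c["pixels"][130:320,140:420]
cv2.imwrite("pics/w2z.png",cv2.resize(im,None,fx=2.8,fy=2.8,interpolation=cv2.INTER_CUBIC))
c=capture("scene");im=c["pixels"][190:340,220:390]
cv2.imwrite("pics/s2z.png",cv2.resize(im,None,fx=4,fy=4,interpolation=cv2.INTER_CUBIC))
E
```

```text
(no output)
```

View pics/w2z.png

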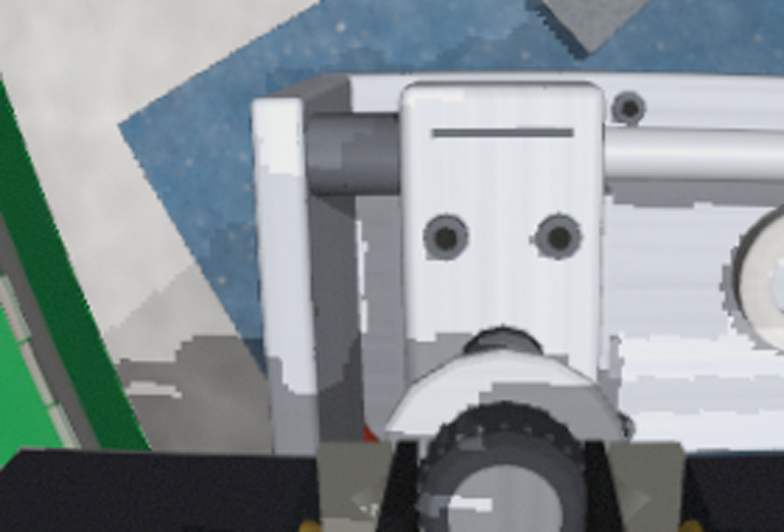

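View pics/s2z.png

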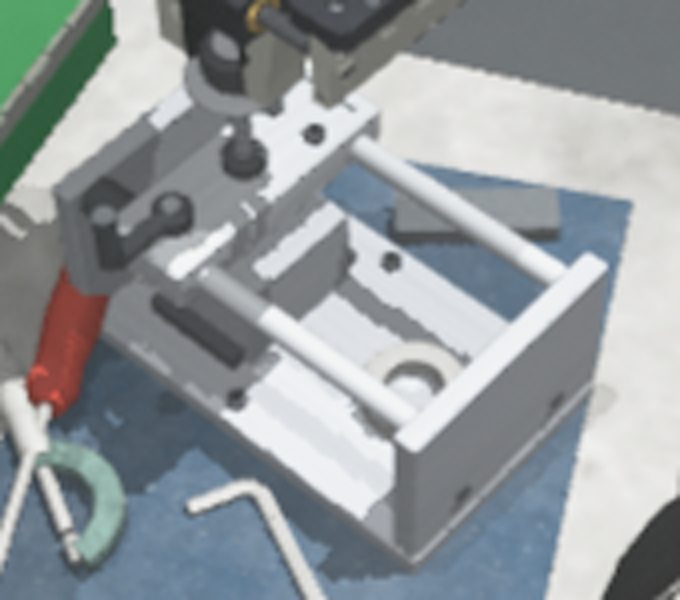

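Carriage edge meets the collar in the wrist view (zoom ~(400,150)) and contact was felt. Easing off, then lowering.

Call:
{"name": "apply_moves", "arguments": {
  "rows": [
    [[0,0,0.001],0],
    [[0,0.001,0.001],0],
    [[0,0.003,0.001],0],
    [[0,0.005,0.001],0],
    [[0,0.007,0.001],0],
    [[0,0.009,0.001],0],
    [[0,0.01,0.001],0]
  ]
}}

```text
time_s: 9.15
tcp_pos: [0.5183, 0.2003, 0.2121]
eef_rot: [-89.9, -0.0, -173.9]
contact_force: [0.8, -6.1, 1.8]
gripper_width: 0.0273
```

Call:
{"name": "apply_moves", "arguments": {
  "rows": [
    [[0,0.001,0],0],
    [[0,0.002,0],0]
  ]
}}

```text
time_s: 9.4
tcp_pos: [0.5183, 0.2002, 0.2102]
eef_rot: [-89.9, -0.0, -173.9]
contact_force: [0.5, -5.6, 1.7]
gripper_width: 0.0268
```

Call:
{"name": "apply_moves", "arguments": {
  "rows": [
    [[0,0.0005,0],0],
    [[0,0.001,0],0]
  ]
}}

```text
time_s: 9.65
tcp_pos: [0.5183, 0.2003, 0.2092]
eef_rot: [-89.9, -0.0, -173.8]
contact_force: [0.7, -5.8, 2.4]
gripper_width: 0.0271
```

Call:
{"name": "apply_moves", "arguments": {
  "rows": [
    [[0,0.0005,0],0],
    [[0,0.001,0],0]
  ]
}}

```text
time_s: 9.9
tcp_pos: [0.5183, 0.2003, 0.2082]
eef_rot: [-89.9, -0.0, -173.9]
contact_force: [0.2, -4.5, 1.8]
gripper_width: 0.0269
```

Call:
{"name": "apply_moves", "arguments": {
  "rows": [
    [[0,0.0005,0],0],
    [[0,0.001,0],0]
  ]
}}

```text
time_s: 10.15
tcp_pos: [0.5183, 0.2003, 0.2072]
eef_rot: [-89.9, -0.0, -173.8]
contact_force: [0.6, -5.7, 2.2]
gripper_width: 0.0271
```

Call:
{"name": "apply_moves", "arguments": {
  "rows": [
    [[0,0.0005,0],0],
    [[0,0.001,0],0]
  ]
}}

```text
time_s: 10.4
tcp_pos: [0.5184, 0.2003, 0.2062]
eef_rot: [-89.9, -0.0, -173.9]
contact_force: [1.3, -6.2, 1.6]
gripper_width: 0.0272
```

Call:
{"name": "apply_moves", "arguments": {
  "rows": [
    [[0,0.0005,0],0],
    [[0,0.001,0],0]
  ]
}}

```text
time_s: 10.65
tcp_pos: [0.5183, 0.2003, 0.2051]
eef_rot: [-89.9, -0.0, -173.9]
contact_force: [0.5, -6.5, 2.2]
gripper_width: 0.0266
```

Call:
{"name": "apply_moves", "arguments": {
  "rows": [
    [[0,0.0005,0],0],
    [[0,0.001,0],0]
  ]
}}

```text
time_s: 10.9
tcp_pos: [0.5183, 0.2003, 0.2042]
eef_rot: [-89.9, -0.0, -173.9]
contact_force: [0.5, -4.3, 1.0]
gripper_width: 0.0272
```

Call:
{"name": "apply_moves", "arguments": {
  "rows": [
    [[0,0.0005,0],0],
    [[0,0.001,0],0]
  ]
}}

```text
time_s: 11.15
tcp_pos: [0.5183, 0.2003, 0.2032]
eef_rot: [-89.9, -0.0, -173.9]
contact_force: [0.7, -5.9, 2.0]
gripper_width: 0.0271
```

Call:
{"name": "apply_moves", "arguments": {
  "rows": [
    [[0,0.0005,0],0],
    [[0,0.001,0],0]
  ]
}}

```text
time_s: 11.4
tcp_pos: [0.5183, 0.2003, 0.2022]
eef_rot: [-89.9, -0.0, -173.9]
contact_force: [-0.3, -5.0, 1.9]
gripper_width: 0.0271
```

Call:
{"name": "apply_moves", "arguments": {
  "rows": [
    [[0,0.0005,0],0],
    [[0,0.001,0],0]
  ]
}}

```text
time_s: 11.65
tcp_pos: [0.5183, 0.2003, 0.2012]
eef_rot: [-89.9, -0.0, -173.9]
contact_force: [0.3, -6.6, 1.7]
gripper_width: 0.0271
```

Call:
{"name": "apply_moves", "arguments": {
  "rows": [
    [[0,0.0005,0],0],
    [[0,0.001,0],0]
  ]
}}

```text
time_s: 11.9
tcp_pos: [0.5183, 0.2002, 0.2001]
eef_rot: [-89.9, -0.0, -173.9]
contact_force: [0.9, -5.9, 2.5]
gripper_width: 0.0269
```

Call:
{"name": "apply_moves", "arguments": {
  "rows": [
    [[0,0.0005,0],0],
    [[0,0.001,0],0]
  ]
}}

```text
time_s: 12.15
tcp_pos: [0.5183, 0.2003, 0.1992]
eef_rot: [-89.9, -0.0, -173.9]
contact_force: [0.2, -5.7, 2.2]
gripper_width: 0.027
```

Call:
{"name": "apply_moves", "arguments": {
  "rows": [
    [[0,0.0005,0],0],
    [[0,0.001,0],0]
  ]
}}

```text
time_s: 12.4
tcp_pos: [0.5183, 0.2002, 0.1982]
eef_rot: [-89.9, -0.0, -173.9]
contact_force: [0.5, -6.1, 1.6]
gripper_width: 0.0272
```

Call:
{"name": "apply_moves", "arguments": {
  "rows": [
    [[0,0,0],0],
    [[0,0,0],0]
  ]
}}

```text
time_s: 12.65
tcp_pos: [0.5183, 0.2003, 0.1982]
eef_rot: [-89.9, -0.0, -173.9]
contact_force: [1.0, -5.4, 1.1]
gripper_width: 0.0269
```

Call:
{"name": "apply_moves", "arguments": {
  "rows": [
    [[0,0.0005,0],0],
    [[0,0.001,0],0]
  ]
}}

```text
time_s: 12.9
tcp_pos: [0.5183, 0.2003, 0.1972]
eef_rot: [-89.9, -0.0, -173.9]
contact_force: [-0.4, -4.6, 2.6]
gripper_width: 0.0272
```

Call:
{"name": "apply_moves", "arguments": {
  "rows": [
    [[0,0.0005,0],0],
    [[0,0.001,0],0]
  ]
}}

```text
time_s: 13.15
tcp_pos: [0.5183, 0.2003, 0.1961]
eef_rot: [-89.9, -0.0, -173.9]
contact_force: [0.9, -5.6, 2.0]
gripper_width: 0.0272
```

Call:
{"name": "apply_moves", "arguments": {
  "rows": [
    [[0,0.0005,0],0],
    [[0,0.001,0],0]
  ]
}}

```text
time_s: 13.4
tcp_pos: [0.5183, 0.2003, 0.1952]
eef_rot: [-89.9, -0.0, -173.9]
contact_force: [0.2, -6.0, 2.1]
gripper_width: 0.0269
```

Call:
{"name": "apply_moves", "arguments": {
  "rows": [
    [[0,0.0005,0],0],
    [[0,0.001,0],0]
  ]
}}

```text
time_s: 13.65
tcp_pos: [0.5183, 0.2002, 0.1942]
eef_rot: [-89.9, -0.0, -173.9]
contact_force: [0.4, -5.0, 2.2]
gripper_width: 0.0273
```

Call:
{"name": "apply_moves", "arguments": {
  "rows": [
    [[0,0.0005,0],0],
    [[0,0.001,0],0]
  ]
}}

```text
time_s: 13.9
tcp_pos: [0.5183, 0.2003, 0.1932]
eef_rot: [-89.9, -0.0, -173.8]
contact_force: [1.0, -6.2, 1.6]
gripper_width: 0.027
```

Call:
{"name": "apply_moves", "arguments": {
  "rows": [
    [[0,0.0005,0],0],
    [[0,0.001,0],0]
  ]
}}

```text
time_s: 14.15
tcp_pos: [0.5184, 0.2003, 0.1922]
eef_rot: [-89.9, -0.0, -173.9]
contact_force: [0.2, -5.2, 2.4]
gripper_width: 0.0273
```

Call:
{"name": "apply_moves", "arguments": {
  "rows": [
    [[0,0.0005,0],0],
    [[0,0.001,0],0]
  ]
}}

```text
time_s: 14.4
tcp_pos: [0.5184, 0.2003, 0.1912]
eef_rot: [-89.9, -0.0, -173.9]
contact_force: [1.0, -5.3, 2.2]
gripper_width: 0.0274
```

Call:
{"name": "apply_moves", "arguments": {
  "rows": [
    [[0,0.0005,0],0],
    [[0,0.001,0],0]
  ]
}}

```text
time_s: 14.65
tcp_pos: [0.5184, 0.2003, 0.1903]
eef_rot: [-89.9, -0.0, -173.8]
contact_force: [0.4, -6.5, 3.2]
gripper_width: 0.027
```

Call:
{"name": "apply_moves", "arguments": {
  "rows": [
    [[0,0.0005,0],0],
    [[0,0.001,0],0]
  ]
}}

```text
time_s: 14.9
tcp_pos: [0.5184, 0.2003, 0.1895]
eef_rot: [-89.9, -0.0, -173.8]
contact_force: [-0.2, -5.6, 4.8]
gripper_width: 0.0271
```

Force is climbing; hold and average.

Call:
{"name": "apply_moves", "arguments": {
  "rows": [
    [[0,0,0],0],
    [[0,0,0],0]
  ]
}}

```text
time_s: 15.15
tcp_pos: [0.5184, 0.2003, 0.1895]
eef_rot: [-89.9, -0.0, -173.8]
contact_force: [-0.1, -5.8, 4.3]
gripper_width: 0.0271
```

Call:
{"name": "apply_moves", "arguments": {
  "rows": [
    [[0,0,0],0]
  ]
}}

```text
time_s: 15.28
tcp_pos: [0.5184, 0.2002, 0.1895]
eef_rot: [-89.9, -0.0, -173.8]
contact_force: [-0.1, -5.5, 3.6]
gripper_width: 0.0271
```

Call:
{"name": "apply_moves", "arguments": {
  "rows": [
    [[0,0.0003,0],0],
    [[0,0.0005,0],0]
  ]
}}

```text
time_s: 15.52
tcp_pos: [0.5184, 0.2003, 0.189]
eef_rot: [-89.9, -0.0, -173.8]
contact_force: [-0.3, -5.2, 4.3]
gripper_width: 0.0272
```

Call:
{"name": "apply_moves", "arguments": {
  "rows": [
    [[0,0,0],0]
  ]
}}

```text
time_s: 15.65
tcp_pos: [0.5184, 0.2003, 0.189]
eef_rot: [-89.9, -0.0, -173.8]
contact_force: [-0.9, -6.5, 4.7]
gripper_width: 0.0271
```

Floor found (friction plateau ≈2 N, rising to ≈4.5 N as the spring compresses). Unload most of the spring, then release.

Call:
{"name": "apply_moves", "arguments": {
  "rows": [
    [[0,-0.0005,0],0],
    [[0,-0.001,0],0],
    [[0,-0.0015,0],0],
    [[0,-0.0015,0],0]
  ]
}}

```text
time_s: 16.15
tcp_pos: [0.5184, 0.2003, 0.1904]
eef_rot: [-89.9, -0.0, -173.8]
contact_force: [0.6, -6.0, 3.8]
gripper_width: 0.0273
```

Call:
{"name": "apply_moves", "arguments": {
  "rows": [
    [[0,0,0],0],
    [[0,0,0],0],
    [[0,0,0],0],
    [[0,0,0],0],
    [[0,0,0],0]
  ],
  "gripper": 0.75
}}

```text
time_s: 16.77
tcp_pos: [0.5185, 0.2009, 0.1902]
eef_rot: [-90.0, 0.0, -173.8]
contact_force: [-0.4, -0.3, 0.3]
gripper_width: 0.0649
```

```bash
python3 - <<'E'
from h import *
from plant import capture
s,R=st();c=capture("wrist");im=c["pixels"][130:340,180:460]
print(s["contact_force"],s["gripper_width"])
cv2.imwrite("pics/w3z.png",cv2.resize(im,None,fx=2.8,fy=2.8,interpolation=cv2.INTER_CUBIC))
c=capture("scene");np.savez("scene3.npz",**c);im=c["pixels"][190:340,220:390]
cv2.imwrite("pics/s3z.png",cv2.resize(im,None,fx=4,fy=4,interpolation=cv2.INTER_CUBIC))
E
```

```text
[-0.40379431 -0.31026833  0.2512401 ] 0.06490618510068547
```

View pics/w3z.png

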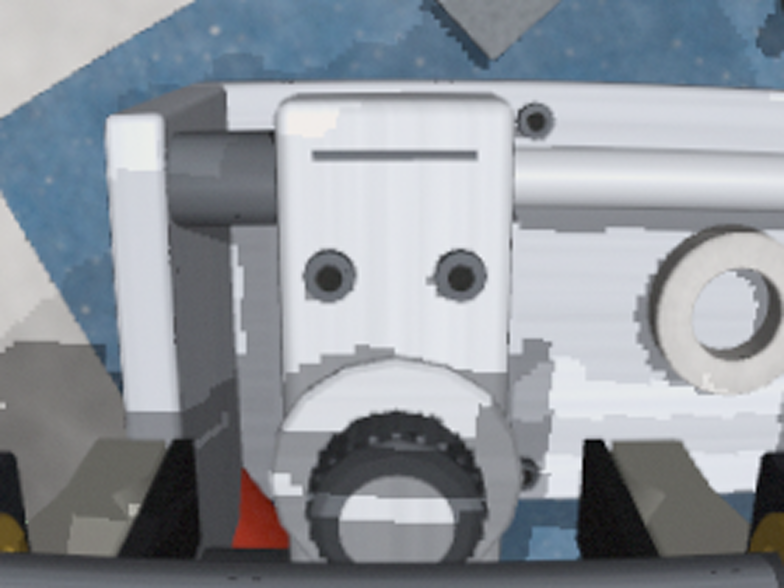

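View pics/s3z.png

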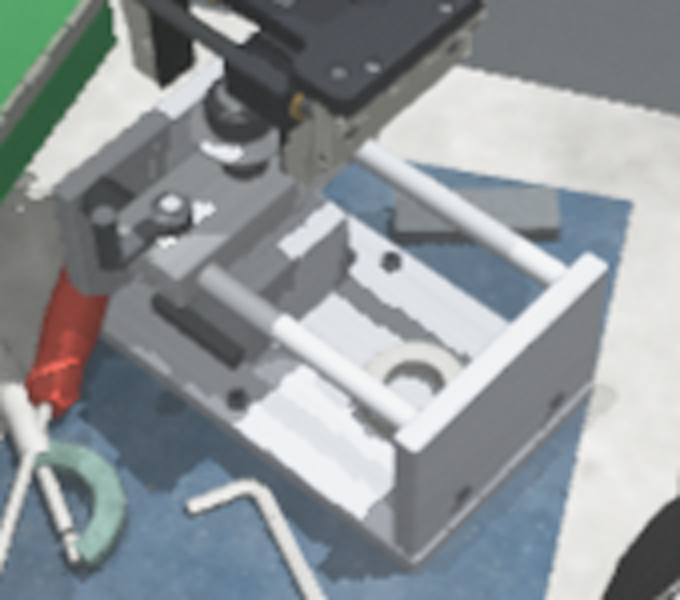

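Head released and the carriage is still on the collar. Now retreat upward, then go round to the outer side of the peg with jaws closed.

Call:
{"name": "apply_moves", "arguments": {
  "rows": [
    [[0,-0.008,0],0],
    [[0,-0.025,0],0],
    [[0,-0.045,0],0],
    [[0,-0.06,0],0]
  ]
}}

```text
time_s: 17.38
tcp_pos: [0.5187, 0.2009, 0.2516]
eef_rot: [-90.0, 0.1, -173.9]
contact_force: [0.4, 0.9, 0.4]
gripper_width: 0.0655
```

Call:
{"name": "apply_moves", "arguments": {
  "rows": [
    [[0.01,0,0.002],5],
    [[0.03,0,0.007],13],
    [[0.05,0,0.012],21],
    [[0.07,0,0.017],29],
    [[0.09,0,0.022],37],
    [[0.1,0,0.024],45],
    [[0.1,0,0.024],45],
    [[0.1,0,0.024],45]
  ],
  "gripper": 0
}}

```text
time_s: 18.38
tcp_pos: [0.4221, 0.1665, 0.2505]
eef_rot: [-90.0, 0.0, 141.3]
contact_force: [0.6, 0.4, 0.2]
gripper_width: 0.0007
```

```bash
python3 - <<'E'
from h import *
from plant import capture
go([.421,.166,.178])
s,R=st();c=capture("wrist");np.savez("w4.npz",**c)
cv2.imwrite("pics/w4.png",c["pixels"])
c=capture("top");np.savez("top4.npz",**c);im=c["pixels"][175:300,245:385]
cv2.imwrite("pics/t4z.png",cv2.resize(im,None,fx=4.5,fy=4.5,interpolation=cv2.INTER_CUBIC))
c=capture("scene");np.savez("scene4.npz",**c);im=c["pixels"][190:340,220:390]
cv2.imwrite("pics/s4z.png",cv2.resize(im,None,fx=4,fy=4,interpolation=cv2.INTER_CUBIC))
W=cloud(c);print()
E
```

```text
t 18.375 tcp [0.4221 0.1665 0.2505] rot [-9.0040e+01  1.0000e-02  1.4133e+02] F [0.55 0.4  0.19] w 0.0007
shift [0.0005 0.0725 0.0011]
```

View pics/w4.png

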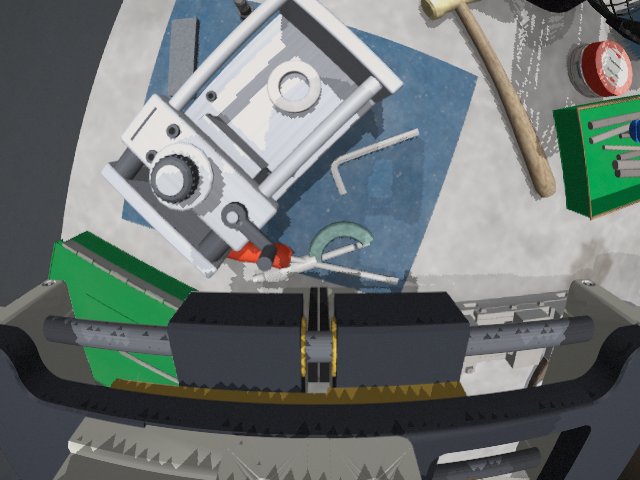

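View pics/t4z.png

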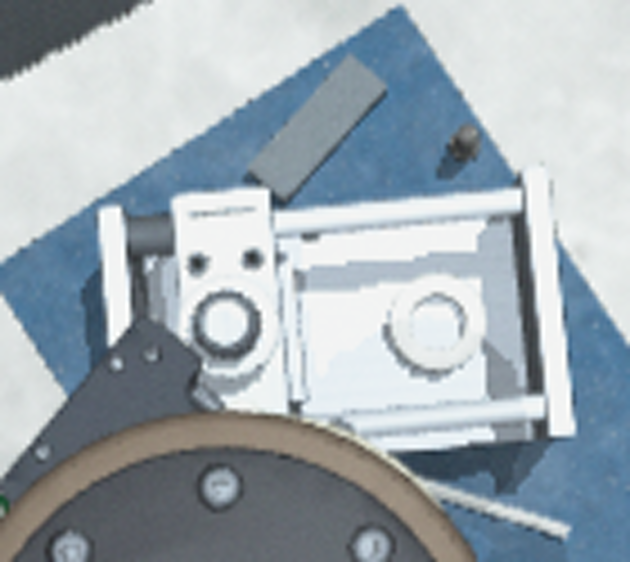

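View pics/s4z.png

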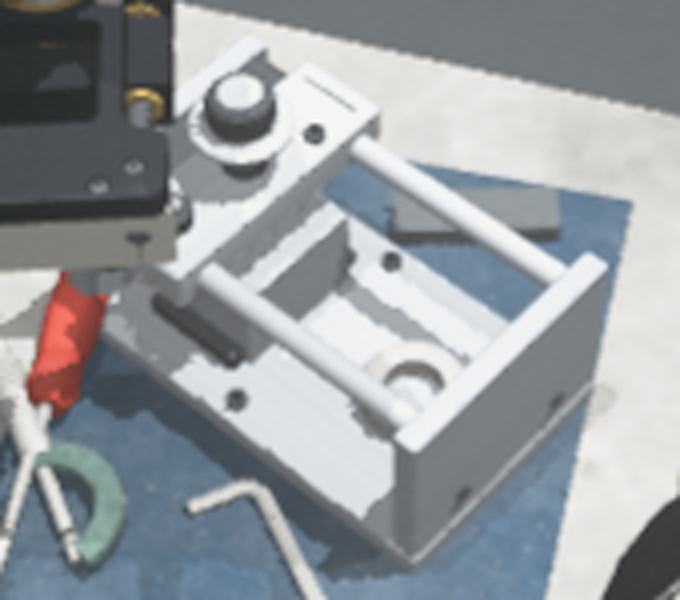

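```bash
python3 - <<'E'
from h import *
s,R=st();c=load("w4.npz")
im=c["pixels"][140:300,130:310];cv2.imwrite("pics/w4z.png",cv2.resize(im,None,fx=3.7,fy=3.7,interpolation=cv2.INTER_CUBIC))
for n,u,v,z in(("peg top",265,261,.131),("hinge",235,215,.115),("head",176,183,.139)):print(n,wray(c,s,u,v,z))
t=load("top4.npz");W=cloud(t)
m=(abs(W[...,2]-.135)<.012)&(np.hypot(W[...,0]-.519,W[...,1]-.2)<.03);P=W[m];print("head top",P.mean(0),len(P))
E
```

```text
peg top [0.44476214 0.19056561 0.131     ]
hinge [0.47744561 0.19082777 0.115     ]
head [0.51507475 0.19807677 0.139     ]
head top [0.51807367 0.20014598 0.13350252] 275
```

View pics/w4z.png

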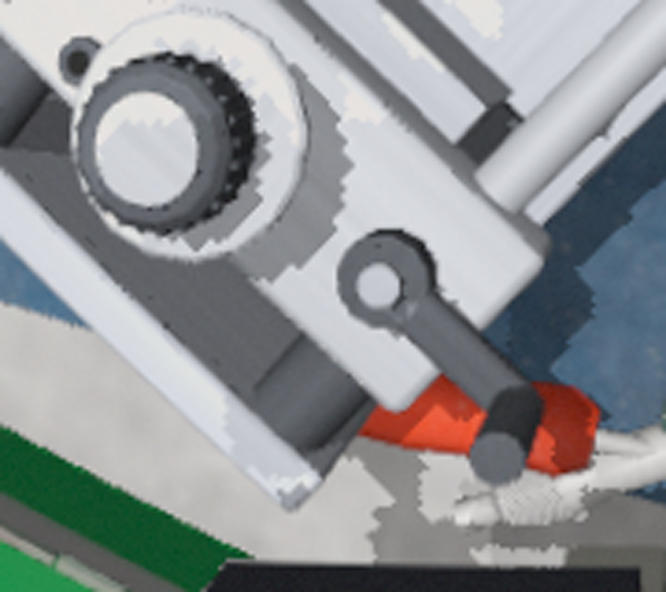

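Call:
{"name": "apply_moves", "arguments": {
  "rows": [
    [[0,0.01,0],0],
    [[0,0.028,0],0],
    [[0,0.048,0],0],
    [[0,0.063,0],0],
    [[0,0.07,0],0],
    [[0,0.072,0],0],
    [[0,0.072,0],0]
  ]
}}

```text
time_s: 19.4
tcp_pos: [0.4218, 0.1663, 0.1784]
eef_rot: [-90.0, 0.0, 141.2]
contact_force: [-1.0, -0.2, -0.3]
gripper_width: 0.0005
```

Call:
{"name": "apply_moves", "arguments": {
  "rows": [
    [[0,0,-0.002],0],
    [[0,0,-0.004],0],
    [[0,0,-0.006],0]
  ]
}}

```text
time_s: 19.77
tcp_pos: [0.4256, 0.1711, 0.1784]
eef_rot: [-90.0, 0.0, 141.1]
contact_force: [0.1, 0.3, -0.4]
gripper_width: 0.0008
```

Call:
{"name": "apply_moves", "arguments": {
  "rows": [
    [[0,0,-0.002],0],
    [[0,0,-0.004],0],
    [[0.001,0,-0.006],0]
  ]
}}

```text
time_s: 20.15
tcp_pos: [0.4285, 0.1763, 0.1781]
eef_rot: [-90.0, 0.0, 141.1]
contact_force: [0.4, 0.1, 0.2]
gripper_width: 0.0004
```

```bash
python3 - <<'E'
from h import *
from plant import capture
go([.421,.166,.178])
t=load("top4.npz");W=cloud(t)
for f,x,y in(("top4",.519,.2),("top0",.527,.12)):
    W=cloud(load(f+".npz"));m=(np.hypot(W[...,0]-x,W[...,1]-y)<.008);print(f,np.nanmedian(W[m][:,2]))
c=capture("wrist");cv2.imwrite("pics/w5.png",c["pixels"])
c=capture("scene");im=c["pixels"][190:340,220:390]
cv2.imwrite("pics/s5z.png",cv2.resize(im,None,fx=4,fy=4,interpolation=cv2.INTER_CUBIC))
E
```

```text
t 20.15 tcp [0.4285 0.1763 0.1781] rot [-90.     0.   141.14] F [0.44 0.05 0.21] w 0.0004
shift [-0.0007  0.0001  0.0127]
top4 0.13912135189760375
top0 0.16868820009721047
```

View pics/w5.png

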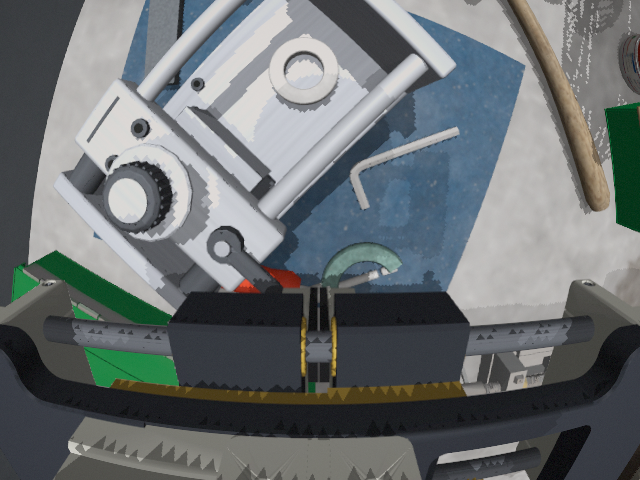

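Call:
{"name": "apply_moves", "arguments": {
  "rows": [
    [[0,0,-0.002],0],
    [[0,0,-0.004],0]
  ]
}}

```text
time_s: 20.5
tcp_pos: [0.4296, 0.1783, 0.1776]
eef_rot: [-89.8, -0.1, 141.1]
contact_force: [-6.9, -3.5, 2.3]
gripper_width: 0.0008
```

Call:
{"name": "apply_moves", "arguments": {
  "rows": [
    [[0,0,-0.002],0],
    [[0.001,0,-0.004],0]
  ]
}}

```text
time_s: 20.75
tcp_pos: [0.431, 0.1818, 0.1773]
eef_rot: [-89.8, -0.1, 141.1]
contact_force: [-6.2, -1.5, 0.1]
gripper_width: 0.0003
```

Call:
{"name": "apply_moves", "arguments": {
  "rows": [
    [[0,0,-0.002],0],
    [[0.001,0,-0.004],0]
  ]
}}

```text
time_s: 21.0
tcp_pos: [0.4337, 0.1864, 0.1777]
eef_rot: [-89.9, -0.0, 141.1]
contact_force: [-3.9, -0.6, -0.3]
gripper_width: 0.0006
```

```bash
python3 - <<'E'
from h import *
from plant import capture
c=capture("wrist");cv2.imwrite("pics/w6.png",c["pixels"])
c=capture("scene");im=c["pixels"][190:340,200:370]
cv2.imwrite("pics/s6z.png",cv2.resize(im,None,fx=4,fy=4,interpolation=cv2.INTER_CUBIC))
E
```

```text
(no output)
```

View pics/w6.png

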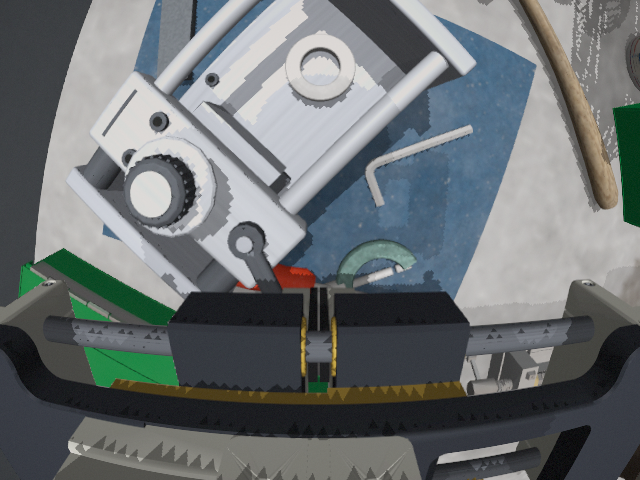

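View pics/s6z.png

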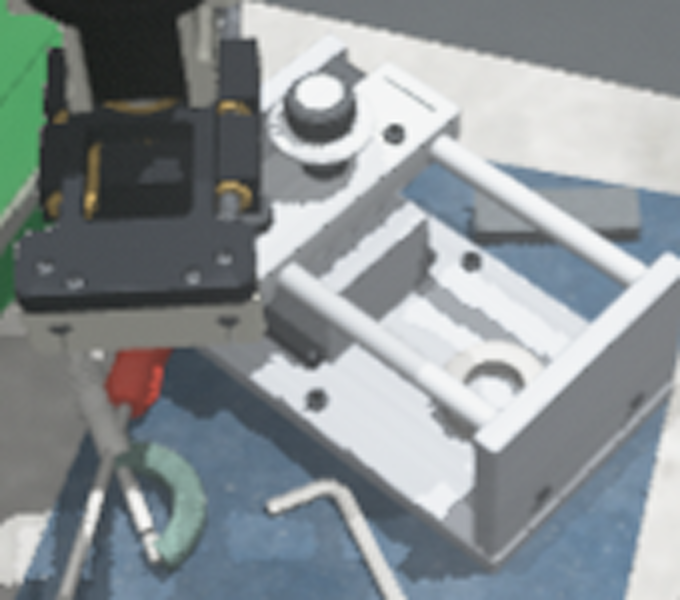

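The lever is turning (wrist view: arm now from (245,240) to about (270,290), rotated ~20°). Continue along the arc.

Call:
{"name": "apply_moves", "arguments": {
  "rows": [
    [[0.001,0,-0.002],0],
    [[0.002,0,-0.004],0],
    [[0.003,0,-0.006],0],
    [[0.004,0,-0.008],0],
    [[0.004,0,-0.01],0],
    [[0.005,0,-0.012],0]
  ]
}}

```text
time_s: 21.85
tcp_pos: [0.4382, 0.1995, 0.1783]
eef_rot: [-90.0, 0.0, 141.2]
contact_force: [-0.3, -1.9, 0.0]
gripper_width: 0.0003
```

Call:
{"name": "apply_moves", "arguments": {
  "rows": [
    [[0,0,-0.002],0],
    [[0,0,-0.004],0],
    [[0,0,-0.006],0],
    [[-0.001,0,-0.008],0],
    [[-0.002,0,-0.01],0]
  ]
}}

```text
time_s: 22.48
tcp_pos: [0.4459, 0.2059, 0.1781]
eef_rot: [-90.0, -0.0, 141.1]
contact_force: [-0.9, -1.0, -0.1]
gripper_width: 0.0006
```

Call:
{"name": "apply_moves", "arguments": {
  "rows": [
    [[-0.001,0,-0.002],0],
    [[-0.002,0,-0.004],0],
    [[-0.003,0,-0.006],0]
  ]
}}

```text
time_s: 22.85
tcp_pos: [0.452, 0.2086, 0.1781]
eef_rot: [-90.0, 0.0, 141.1]
contact_force: [-2.5, 0.0, 0.6]
gripper_width: 0.0004
```

```bash
python3 - <<'E'
from h import *
from plant import capture
c=capture("wrist");cv2.imwrite("pics/w7.png",c["pixels"])
E
```

```text
(no output)
```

View pics/w7.png

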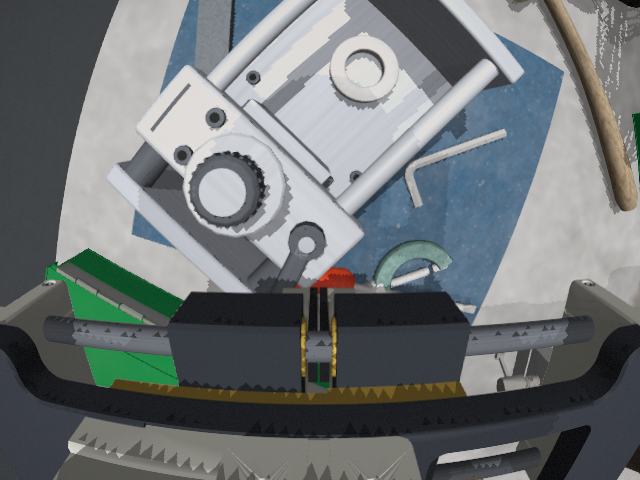

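Call:
{"name": "apply_moves", "arguments": {
  "rows": [
    [[-0.001,0,-0.002],0],
    [[-0.002,0,-0.004],0]
  ]
}}

```text
time_s: 23.15
tcp_pos: [0.4561, 0.2105, 0.1781]
eef_rot: [-90.0, -0.0, 141.1]
contact_force: [-0.7, -0.1, -0.3]
gripper_width: 0.0006
```

Call:
{"name": "apply_moves", "arguments": {
  "rows": [
    [[-0.001,0,-0.002],0],
    [[-0.002,0,-0.004],0]
  ]
}}

```text
time_s: 23.4
tcp_pos: [0.4601, 0.2122, 0.1781]
eef_rot: [-90.0, 0.0, 141.1]
contact_force: [-0.4, -1.4, -0.1]
gripper_width: 0.0003
```

Call:
{"name": "apply_moves", "arguments": {
  "rows": [
    [[-0.0005,0,-0.001],0],
    [[-0.001,0,-0.002],0]
  ]
}}

```text
time_s: 23.65
tcp_pos: [0.4617, 0.2127, 0.178]
eef_rot: [-89.9, -0.0, 141.1]
contact_force: [-5.2, -4.7, 2.4]
gripper_width: 0.0005
```

Call:
{"name": "apply_moves", "arguments": {
  "rows": [
    [[0,0,-0.001],0],
    [[0,0,-0.002],0]
  ]
}}

```text
time_s: 23.9
tcp_pos: [0.4619, 0.2131, 0.1778]
eef_rot: [-89.7, -0.0, 141.1]
contact_force: [-6.9, -7.9, 6.4]
gripper_width: 0.0008
```

Call:
{"name": "apply_moves", "arguments": {
  "rows": [
    [[0,0,-0.001],0],
    [[0,0,-0.001],0]
  ]
}}

```text
time_s: 24.15
tcp_pos: [0.462, 0.2132, 0.1777]
eef_rot: [-89.6, -0.0, 141.1]
contact_force: [-8.1, -9.0, 8.0]
gripper_width: 0.0006
```

```bash
python3 - <<'E'
from h import *
from plant import capture
c=capture("wrist");cv2.imwrite("pics/w8.png",c["pixels"])
E
```

```text
(no output)
```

View pics/w8.png

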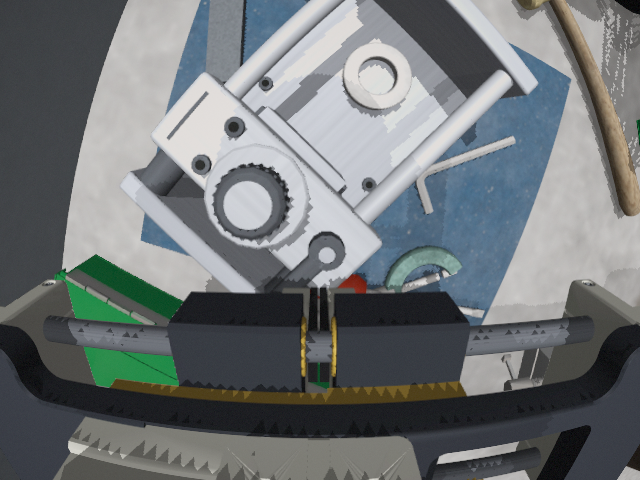

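Call:
{"name": "apply_moves", "arguments": {
  "rows": [
    [[0,0,0.003],0],
    [[0,0,0.008],0],
    [[0,0,0.016],0],
    [[0,0,0.024],0]
  ]
}}

```text
time_s: 24.7
tcp_pos: [0.4487, 0.1968, 0.1782]
eef_rot: [-90.0, -0.0, 141.2]
contact_force: [0.1, -0.6, -0.1]
gripper_width: 0.0004
```

Call:
{"name": "apply_moves", "arguments": {
  "rows": [
    [[0,-0.02,0],0],
    [[0,-0.05,0],0],
    [[0,-0.08,0.02],0],
    [[0,-0.1,0.06],0],
    [[0,-0.1,0.11],0],
    [[0,-0.1,0.15],0],
    [[0,-0.1,0.17],0],
    [[0,-0.1,0.17],0]
  ]
}}

```text
time_s: 25.7
tcp_pos: [0.3419, 0.064, 0.2786]
eef_rot: [-90.1, 0.0, 141.1]
contact_force: [-0.2, 1.0, 0.6]
gripper_width: 0.0003
```

```bash
python3 - <<'E'
from h import *
from plant import capture
go([0,0,0])
c=capture("wrist");cv2.imwrite("pics/w9.png",c["pixels"])
c=capture("top");np.savez("top9.npz",**c);im=c["pixels"][185:300,255:385]
cv2.imwrite("pics/t9z.png",cv2.resize(im,None,fx=5,fy=5,interpolation=cv2.INTER_CUBIC))
c=capture("scene");np.savez("scene9.npz",**c);im=c["pixels"][190:340,220:390]
cv2.imwrite("pics/s9z.png",cv2.resize(im,None,fx=4,fy=4,interpolation=cv2.INTER_CUBIC))
E
```

```text
t 25.7 tcp [0.3419 0.064  0.2786] rot [-9.0120e+01  1.0000e-02  1.4112e+02] F [-0.15  0.96  0.56] w 0.0003
shift [0.2261 0.278  0.2649]
```

View pics/t9z.png

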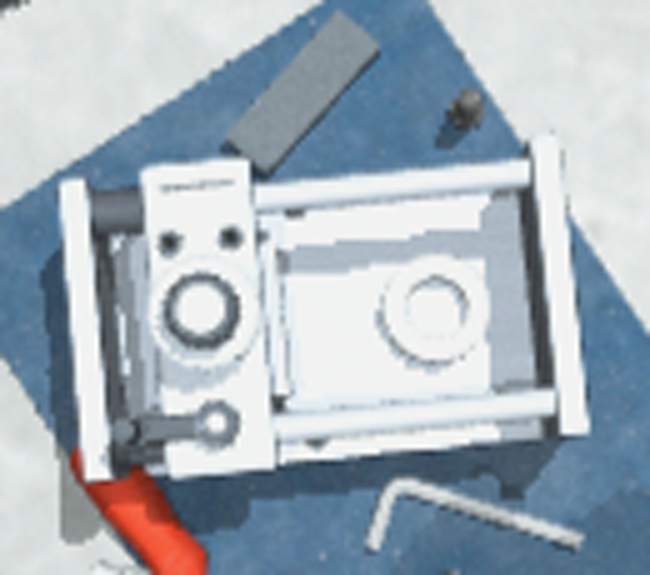

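View pics/s9z.png

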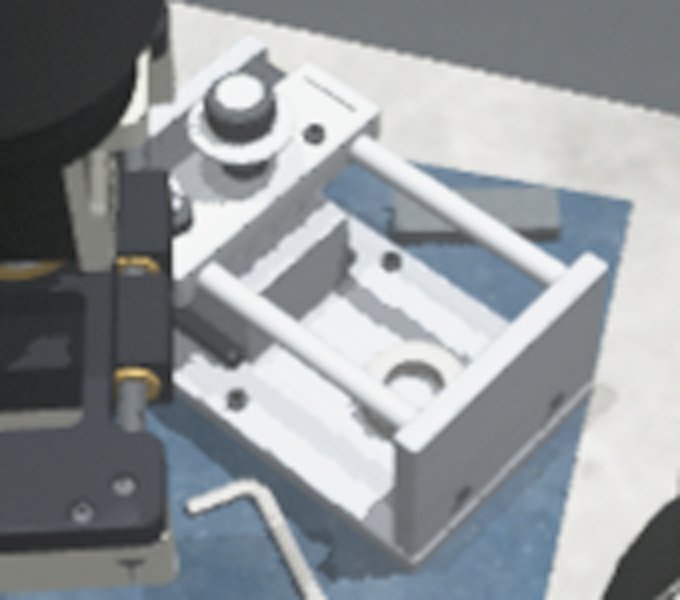

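```bash
python3 - <<'E'
from h import *
t=load("top9.npz")
z=lambda u,v:((u+.5)/5-.5+255,(v+.5)/5-.5+185)
im=t["pixels"][255:295,260:310];cv2.imwrite("pics/t9zz.png",cv2.resize(im,None,fx=14,fy=14,interpolation=cv2.INTER_CUBIC))
# reference: predicted peg-top pixels for angles, using hinge = ray at hub
hu=z(216,423)
h=onz(t,*hu,.118);print("hinge",h)
for a in(1.0,1.3,1.4,1.5,1.57):
    d=np.cos(a)*-EX+np.sin(a)*EY
    P=h+.034*d;P[2]=.131;u=proj(t,P);print(a,u,((u-[255,185])+.5)*5-.5, (u-[260,255]+.5)*14-.5)
W=cloud(t);m=(abs(W[...,2]-.096)<.006)&(abs(W[...,1]-.15)<.13)&(abs(W[...,0]-.52)<.09)
for f,x,y in(("top9",.519,.2),):
    m=(np.hypot(W[...,0]-x,W[...,1]-y)<.008);print("headz",np.nanmedian(W[m][:,2]))
pu=W[(abs(W[...,2]-.131)<.006)&(W[...,0]<.49)&(W[...,0]>.45)&(W[...,1]<.25)&(W[...,1]>.2)]
print(len(pu),pu.mean(0) if len(pu) else 0)
E
```

```text
hinge [0.47665528 0.1955806  0.118     ]
1.0 [283.04629529 280.32581313] [142.23147644 478.62906564] [329.14813403 361.06138379]
1.3 [280.39874726 275.58734043] [128.99373631 454.93670217] [292.08246166 294.72276609]
1.4 [279.84689275 273.85734938] [126.23446376 446.28674692] [284.35649852 270.50289138]
1.5 [279.47074713 272.08054279] [124.35373567 437.40271397] [279.09045987 245.62759912]
1.57 [279.31399136 270.8184549 ] [123.56995681 431.0922745 ] [276.89587907 227.95836861]
headz 0.1394418315172815
22 [0.47277701 0.22974954 0.13141434]
```

View pics/t9zz.png

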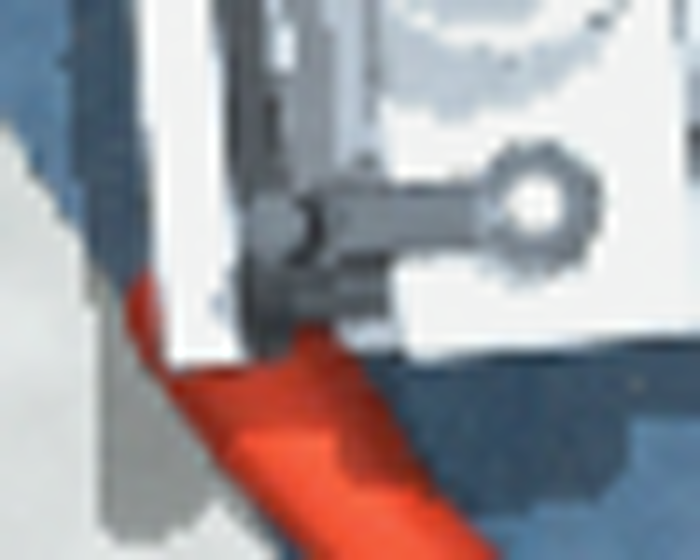

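View pics/w9.png

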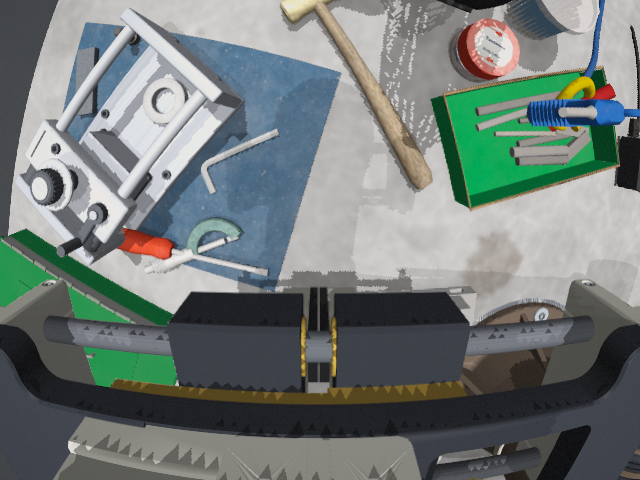

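```bash
python3 -c "
from plant import close_job
print(close_job())"
```

```text
the job is handed in; nothing more can be done
None
```

I moved the carriage to its stop, lowered the probe to the bore floor and turned the lock lever home. The job was handed in at about 26 s with the arm clear of everything.

- **Carriage:** I gripped the head and dragged the carriage about 81 mm along the rods. The force then rose from a steady 8 N to about 18 N, and the later images show the carriage edge against the collar.
- **Probe:** I lowered it 1 mm or less at a time. The push stayed near 2 N, then climbed to about 4.5 N at the floor, which puts roughly 2–3 N on the tip. I eased back about 1.5 mm before letting go. The head had dropped 29.6 mm, which makes the bore roughly 25 mm deep. Its height did not change while the lever was turned (139.1 mm before, 139.4 mm after).
- **Lever:** I pushed the peg round with closed fingers until it stopped at about 12 N sideways. In the last top view the peg is within about 1 mm of where it should be at 1.57 rad.

**Checks that were less clear:**
- After the 1.5 mm ease-back, the force read 3.8 N where I expected about 2.7 N. I put that down to sensor noise of about ±0.6 N.
- During the final lever push there was an unexplained upward force of about 8 N. It went away when I backed off, and the last views showed nothing disturbed.
- I could not see the tip on the floor directly. That it is touching rests on the force readings and the head height.

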